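# Fetch the pot crate from the deep rack, unnest the pots and sort them by size

## Robot

A 6-joint arm with a two-finger parallel gripper is mounted at the origin on the work surface. World frame = base frame: x ahead of the robot, y to its left, z up, the work surface at z = 0. Lengths are in mm, angles in rad, forces in N, time in s.
With the tool pointing down it reaches from about 325 to 875 mm from the base axis. Payload 4.4 kg.
Tool frame: the origin (TCP) lies on the centre line of the jaws, within the pads' length; the fingertips stand ahead of it and the grasp point (between the pads) lies 6 mm ahead of it (ctrl.tcp_to_tips is the z of the fingertips in the tool frame, in mm); z points along the fingers, y is the direction in which the jaws open and shut (so a half turn about z gives the same grasp; the last joint's range is limited). The gripper opens to 85 mm and grips with 20 to 120 N. Pads are 22 mm wide; open, the fingers measure 114 mm over their backs; the gripper's body (76 mm by 85 mm) begins 54 mm behind the grasp point. The pads swing forward as they close: fully open they stand 13 mm farther back than shut.
Start: joints at [-1.371, 0.207, 1.542, -0, 1.393, -0.15], TCP at [197.586, -539.988, 256.282] pointing down, gripper open.
Joint ranges: [-2.73, 2.73], [-0.86, 2.22], [0.23, 2.46], [-1.11, 4.25], [0.08, 2.63], [-2.82, 2.82]. Speed limits (rad/s): [2.79, 2.79, 3.14, 3.14, 3.14, 3.14].

## Interface

Orientations are given as a 3x3 rotation matrix whose columns are the frame's x, y, z axes.
In Python, from plant import ctrl, sensors, optics gives the robot as it stands. Calls block until the motion is done:
- ctrl.move_ptp(position, orientation): joint-space move of the TCP to a pose.
- ctrl.move_l(position, rot=None, vel=150, threshold=None): straight line of the TCP; rot=None keeps the orientation; vel is the mean speed in mm/s. With threshold (N) it stops when the force on the tool has changed by that much, and returns True; else False.
- ctrl.set_joints(angles): joint-space move.
- ctrl.gripper_to(opening, force=None): finger opening in mm; force is the grip in N (None keeps the last); returns when the fingers have stopped.
- ctrl.hold(seconds).
- ctrl.solve_ik(position, orientation): joint angles nearest the present ones, or None.
- sensors.read_state(): the state.
- optics.grab_frame(name): name is "side" or "top"; returns (picture, depth): 400x640x3 uint8, red, green, blue; 400x640 float32, mm along the optical axis (not along the pixel's ray), 0 where there is no reading.
- optics.camera_params(name): a dict with "mtx" (3x3 intrinsics, pixels), "k1" (the pictures are not rectified: a ray, as slopes to the right and down, at radius r is drawn at 1 + k1 r^2 times it, then the intrinsics apply), "R" (3x3) and "t" (3): a world point X has camera coordinates R X + t. Camera axes: x right, y down, z forward; pixel columns grow to the right and rows downward; lengths in mm; the calibration is good to about 2 mm. A picture is of the moment at which its call begins. camera_params takes no time and is no camera call.
A pose or a line that the arm cannot do raises ctrl.MotionError and nothing moves.
- ctrl.finish_job(): hands the job in, once; it reports no verdict.
The state is a dict: "t": time; "q": joint angles; "qvel": joint speeds; "tau": joint torques, N m; "eef_pos": TCP position; "eef_rot": TCP orientation; "force": force on the tool from outside, world axes, zero at the start; "wrist_torque": the same for the moment, N m; "grip_width": finger opening in mm.
Only numpy, scipy, OpenCV 4.12 (cv2) and the standard library are available. Lean on these libraries where they do the work, as an engineer would, in place of code of your own. Each camera call takes 0.05 s, during which the arm holds its last target.

## Task

Take the pull hook from its cork mat, hook it over the front of the crate standing deep under the wire rack and drag the crate forward until it is wholly clear of the rack, without reaching in to touch the crate or its pots there with the gripper; lay the hook back on its mat. Then ease the tightly nested clay pots apart and stand every pot, any that stands on the bench included, upright on the floor of the sorting tray whose painted rings are of its size, side by side and not one in another. The clay is brittle, so do not drop pots or knock them over, and leave the other things on the bench where they are.

Things in the scene. Friction and masses are not known exactly. Their poses are not given: they have to be found in the camera images.
- rack: Fixed steel-wire rack on the bench beyond the other things, 960 mm wide, 270 mm deep, open in front; its wire deck is 215 mm above the bench. Origin: on the bench at the middle of its front edge; +x points into the rack. The crate stands straight on the bench in the free middle 600 mm.
- crate: Loose wooden crate, 150 (x) x 280 (y) x 56 mm high, walls and floor 8 mm thick, up to 2 kg loaded; starts deep under the rack deck, pots inside. Origin: centre of its underside; +x points away from the robot at yaw 0, its front wall is at x = -75 to -67 mm. The pot nests stand 68 mm left and right of the middle; behind the middle of the front wall there is free room.
- pull_hook_grip (a point): Pull hook, loose, 0.2 kg: centre of its dark wooden handle, 100 (x) x 44 (y) x 34 (z) mm, on whose flat underside (17 mm below) it stands. +x points to the hook end: a 10 mm steel rod from the handle's front rises, runs level from 72 to 120 mm ahead (underside 44 mm above this point), then turns straight down, its axis 120 mm ahead and its lower end 6 mm below this point.
- hook_mat: Fixed cork mat 90 mm (x) by 260 mm (y), 4 mm thick, the home of the pull hook. Origin: centre of its underside.
- tray_large: Fixed wooden sorting tray for the large pots: 124 (x) x 252 (y) mm, rim 14 mm high, walls 6 mm thick, floor top 6 mm above the bench. Painted on its floor: two rings of 111 mm (the size of the large pots' rims). The three trays are alike but for the rings and change places from start to start. Origin: centre of its underside.
- tray_medium: Fixed wooden sorting tray for the medium pots: 124 (x) x 252 (y) mm, rim 14 mm high, walls 6 mm thick, floor top 6 mm above the bench. Painted on its floor: two rings of 91 mm (the size of the medium pots' rims). The three trays are alike but for the rings and change places from start to start. Origin: centre of its underside.
- tray_small: Fixed wooden sorting tray for the small pots: 124 (x) x 252 (y) mm, rim 14 mm high, walls 6 mm thick, floor top 6 mm above the bench. Painted on its floor: three rings of 71 mm (the size of the small pots' rims). The three trays are alike but for the rings and change places from start to start. Origin: centre of its underside.
- pot_large_a_mid (a point): Large clay pot: 90 mm high, 113 mm across its 11 mm thick, 30 mm tall collar, foot 74 mm across, about 0.34 kg. Ribs inside, 42 mm below its rim, carry a medium pot. In the crate, pot_medium_a nested in it. Point on its axis, half-way up; z to the open top.
- pot_large_b_mid (a point): Large clay pot: 90 mm high, 113 mm across its 11 mm thick, 30 mm tall collar, foot 74 mm across, about 0.34 kg. Ribs inside, 42 mm below its rim, carry a medium pot. In the crate, pot_medium_b nested in it. Point on its axis, half-way up; z to the open top.
- pot_medium_a_mid (a point): Medium clay pot: 74 mm high, 93 mm across its 11 mm thick, 28 mm tall collar, foot 70 mm across, about 0.22 kg. Ribs inside, 30 mm below its rim, carry a small pot. Nested in pot_large_a, its rim 32 mm above that one's. Rubber bumpers on it cling to the outer pot with 2 to 3 N, so ease it straight up and see that the outer one stays. Point on its axis, half-way up; z to the open top.
- pot_medium_b_mid (a point): Medium clay pot: 74 mm high, 93 mm across its 11 mm thick, 28 mm tall collar, foot 70 mm across, about 0.22 kg. Ribs inside, 30 mm below its rim, carry a small pot. Nested in pot_large_b, its rim 32 mm above that one's. Rubber bumpers on it cling to the outer pot with 2 to 3 N, so ease it straight up and see that the outer one stays. Point on its axis, half-way up; z to the open top.
- pot_small_a_mid (a point): Small clay pot: 62 mm high, 73 mm across its 11 mm thick, 26 mm tall collar, foot 56 mm across, about 0.14 kg. May be absent. Nested in pot_medium_a, its rim 32 mm above that one's. Rubber bumpers on it cling to the outer pot with 2 to 3 N, so ease it straight up and see that the outer one stays. Point on its axis, half-way up; z to the open top.
- pot_small_b_mid (a point): Small clay pot: 62 mm high, 73 mm across its 11 mm thick, 26 mm tall collar, foot 56 mm across, about 0.14 kg. May be absent. Nested in pot_medium_b, its rim 32 mm above that one's. Rubber bumpers on it cling to the outer pot with 2 to 3 N, so ease it straight up and see that the outer one stays. Point on its axis, half-way up; z to the open top.
- pot_small_c_mid (a point): Small clay pot: 62 mm high, 73 mm across its 11 mm thick, 26 mm tall collar, foot 56 mm across, about 0.14 kg. May be absent. Stands alone on the bench. Point on its axis, half-way up; z to the open top.
- glue_bottle: Yellow glue bottle with a red cap, 150 mm tall; not part of the job. Origin: centre of its underside.
- offcut: Pale wooden offcut 120 x 70 x 35 mm; not part of the job. Origin: centre of its underside.
- sanding_block: Cork sanding block 110 x 65 x 45 mm; not part of the job. Origin: centre of its underside.
- tape_measure: Grey tape measure 75 x 45 x 70 mm; not part of the job. Origin: centre of its underside.
There are look-alikes about, which are no part of the job. What is shaped like the part that bears pot_medium_a_mid but purple is not meant.

How it is judged (in metres and radians):
On the way, in this order (a step that is already met when the one before it is completed fails the run):
1. the crate is dragged out, wholly in front of the rack (x of crate in the frame of rack below -0.08 m), for 0.2 s.
2. the nests are apart: no pot stands in another (horizontal distance between pot_large_a_mid and pot_medium_a_mid above 0.06 m and horizontal distance between pot_large_b_mid and pot_medium_b_mid above 0.06 m and horizontal distance between pot_medium_a_mid and pot_small_a_mid above 0.06 m and horizontal distance between pot_medium_b_mid and pot_small_b_mid above 0.06 m), for 0.2 s.
At the end, for the whole second after the job is handed in: Every pot present stands upright (0.12 rad), at rest, on the floor of the tray for its size (centre within 45 x 115 mm of its middle, raised 12 mm at most); hook flat on its mat (handle centre within 45 x 130 mm of its middle); crate level, its middle 70 mm before the rack or nearer (x of pot_large_a_mid in the frame of tray_large between -0.045 and 0.045 m and y of pot_large_a_mid in the frame of tray_large between -0.115 and 0.115 m and z of each of pot_large_a_mid, pot_large_b_mid in the frame of tray_large below 0.063 m and angle between each of pot_large_a_mid, pot_large_b_mid, pot_medium_a_mid, pot_medium_b_mid, pot_small_a_mid, pot_small_b_mid, pot_small_c_mid's own z axis and vertical below 0.12 rad and linear speed of each of pot_large_a, pot_large_b, pot_medium_a, pot_medium_b, pot_small_a, pot_small_b, pot_small_c, pull_hook below 0.03 m/s and x of pot_large_b_mid in the frame of tray_large between -0.045 and 0.045 m and y of pot_large_b_mid in the frame of tray_large between -0.115 and 0.115 m and x of pot_medium_a_mid in the frame of tray_medium between -0.045 and 0.045 m and y of pot_medium_a_mid in the frame of tray_medium between -0.115 and 0.115 m and z of each of pot_medium_a_mid, pot_medium_b_mid in the frame of tray_medium below 0.055 m and x of pot_medium_b_mid in the frame of tray_medium between -0.045 and 0.045 m and y of pot_medium_b_mid in the frame of tray_medium between -0.115 and 0.115 m and x of pot_small_a_mid in the frame of tray_small between -0.045 and 0.045 m and y of pot_small_a_mid in the frame of tray_small between -0.115 and 0.115 m and z of each of pot_small_a_mid, pot_small_b_mid, pot_small_c_mid in the frame of tray_small below 0.049 m and x of pot_small_b_mid in the frame of tray_small between -0.045 and 0.045 m and y of pot_small_b_mid in the frame of tray_small between -0.115 and 0.115 m and x of pot_small_c_mid in the frame of tray_small between -0.045 and 0.045 m and y of pot_small_c_mid in the frame of tray_small between -0.115 and 0.115 m and x of pull_hook_grip in the frame of hook_mat between -0.045 and 0.045 m and y of pull_hook_grip in the frame of hook_mat between -0.13 and 0.13 m and z of pull_hook_grip in the frame of hook_mat below 0.035 m and angle between pull_hook_grip's own z axis and vertical below 0.15 rad and angle between crate's own z axis and vertical below 0.1 rad and x of crate in the frame of rack below -0.07 m); the robot touches nothing.
It fails at once if the gripper or arm touches the crate or the pots in it while the crate is still under the rack (x of crate in the frame of rack above -0.03 m and (contact force between any of the fingers, the arm and crate above 0.5 N or contact force between any of the fingers, the arm and pot_large_a above 0.5 N or contact force between any of the fingers, the arm and pot_large_b above 0.5 N or contact force between any of the fingers, the arm and pot_medium_a above 0.5 N or contact force between any of the fingers, the arm and pot_medium_b above 0.5 N or contact force between any of the fingers, the arm and pot_small_a above 0.5 N or contact force between any of the fingers, the arm and pot_small_b above 0.5 N)).
It fails at once if a pot is dropped (falls free from more than about 35 mm) ((linear speed of pot_large_a above 0.85 m/s and contact force between the fingers and pot_large_a below 0.05 N) or (linear speed of pot_large_b above 0.85 m/s and contact force between the fingers and pot_large_b below 0.05 N) or (linear speed of pot_medium_a above 0.85 m/s and contact force between the fingers and pot_medium_a below 0.05 N) or (linear speed of pot_medium_b above 0.85 m/s and contact force between the fingers and pot_medium_b below 0.05 N) or (linear speed of pot_small_a above 0.85 m/s and contact force between the fingers and pot_small_a below 0.05 N) or (linear speed of pot_small_b above 0.85 m/s and contact force between the fingers and pot_small_b below 0.05 N) or (linear speed of pot_small_c above 0.85 m/s and contact force between the fingers and pot_small_c below 0.05 N)).
It fails at once if a pot is knocked over (angle between any of pot_large_a_mid, pot_large_b_mid, pot_medium_a_mid, pot_medium_b_mid, pot_small_a_mid, pot_small_b_mid, pot_small_c_mid's own z axis and vertical above 0.9 rad).
It fails at once if one of the other things on the bench is moved by more than 40 mm (distance of any of glue_bottle, offcut, sanding_block, tape_measure from where it was at the start of the episode above 0.04 m).
Of pot_small_a, pot_small_b, pot_small_c only 1 to 3 are there at a start; the rules pass over those that are not, and their reading is None.
At some moment in a run one of pull_hook, pot_small_c may be knocked a few centimetres aside while the robot is not near it.
It also fails if it takes over 210 s, if anything falls off the work surface, if the arm or the gripper's body presses on something with over 40 N, if the wrist force passes 120 N, or if a joint passes its speed limit or range.

## Working session

There is one attempt and no reset: what is moved stays moved. The work goes in short steps, each a Python script; the robot and the scene stay as the last script left them, time stands still between calls to the robot, and variables do not carry over. Pictures are saved under pics/ and viewed, and the job is handed in when it is done.

```bash
ls; mkdir -p pics
python3 - <<'E'
from plant import ctrl,sensors,optics
import cv2,numpy as np
np.set_printoptions(precision=3,suppress=True)
for n in ("side","top"):
    p,d=optics.grab_frame(n)
    cv2.imwrite(f"pics/{n}0.png",p[:,:,::-1]); np.save(f"{n}0.npy",d)
    c=optics.camera_params(n); print(n,c, -c["R"].T@c["t"])
s=sensors.read_state();print(s["t"],s["eef_rot"],ctrl.tcp_to_tips)
E
```

```text
pics
side {'mtx': array([[373.338,   0.   , 316.352],
       [  0.   , 373.338, 203.607],
       [  0.   ,   0.   ,   1.   ]]), 'k1': -0.06244723526905288, 'R': array([[-0.693, -0.721, -0.004],
       [-0.413,  0.402, -0.817],
       [ 0.59 , -0.565, -0.577]]), 't': array([340.579, 312.177, 868.089])} [-147.294  610.065  757.069]
top {'mtx': array([[394.296,   0.   , 309.996],
       [  0.   , 394.296, 196.859],
       [  0.   ,   0.   ,   1.   ]]), 'k1': -0.09782056399871646, 'R': array([[ 0.01 , -1.   ,  0.   ],
       [-0.988, -0.01 , -0.157],
       [ 0.157,  0.001, -0.988]]), 't': array([  -5.462,  540.477, 1340.488])} [ 323.406   -1.762 1408.708]
0.1 [[ 0.939  0.344 -0.   ]
 [ 0.344 -0.939  0.002]
 [ 0.    -0.002 -1.   ]] 25.0
```

View pics/top0.png

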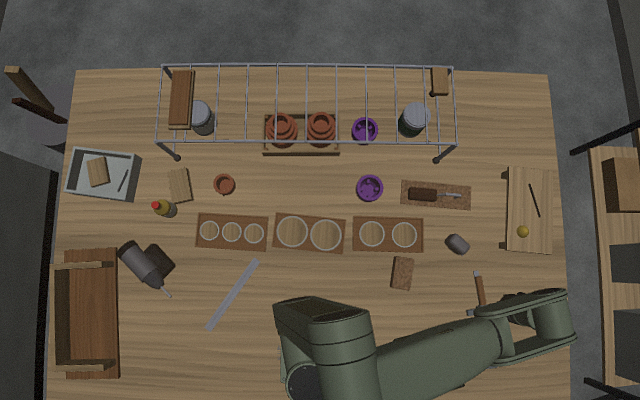

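View pics/side0.png

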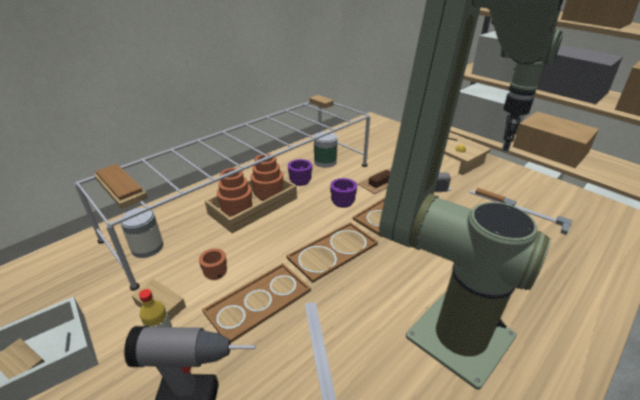

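```bash
cat > h.py <<'E'
import numpy as np,cv2
from plant import ctrl,sensors,optics
np.set_printoptions(precision=2,suppress=True)
CP={n:optics.camera_params(n) for n in("side","top")}
def und(n,uv):
    c=CP[n]; K=c["mtx"]
    return cv2.undistortPoints(np.array(uv,float).reshape(-1,1,2),K,np.array([c["k1"],0,0,0.])).reshape(-1,2)
def ray(n,uv):
    c=CP[n]; x=und(n,uv); d=np.c_[x,np.ones(len(x))]@c["R"]; return -c["R"].T@c["t"],d
def plane(n,uv,z):
    o,d=ray(n,uv); return o+d*((z-o[2])/d[:,2])[:,None]
def cloud(n,D):
    h,w=D.shape; v,u=np.mgrid[:h,:w]
    c=CP[n]; x=und(n,np.c_[u.ravel(),v.ravel()]); P=np.c_[x,np.ones(len(x))]*D.ravel()[:,None]
    return ((P-c["t"])@c["R"]).reshape(h,w,3)
def proj(n,X):
    c=CP[n]; r,_=cv2.Rodrigues(c["R"]); return cv2.projectPoints(np.array(X,float).reshape(-1,1,3),r,c["t"],c["mtx"],np.array([c["k1"],0,0,0.]))[0].reshape(-1,2)
def grab(n,name=None):
    p,d=optics.grab_frame(n)
    if name: cv2.imwrite(f"pics/{name}.png",p[:,:,::-1])
    return p,d
def crop(p,x0,y0,x1,y1,k,name):
    cv2.imwrite(f"pics/{name}.png",cv2.resize(p[y0:y1,x0:x1,::-1],None,fx=k,fy=k,interpolation=cv2.INTER_CUBIC))
E
python3 - <<'E'
from h import *
p=cv2.imread("pics/top0.png")[:,:,::-1]
s=cv2.imread("pics/side0.png")[:,:,::-1]
crop(p,180,90,480,290,2.6,"c1"); crop(s,180,130,420,330,3,"c2")
c=cloud("top",np.load("top0.npy"))
for u,v in [(282,128),(320,125),(301,150),(232,232),(309,233),(388,234),(224,184),(422,194),(455,196),(410,200),(369,187),(300,300)]:
    print((u,v),c[v,u], plane("top",[(u,v)],0)[0])
E
```

```text
(282, 128) [771.28  99.18 102.93] [806.58 107.13   0.  ]
(320, 125) [781.27 -32.14 108.95] [819.65 -34.68   0.  ]
(301, 150) [706.95  33.56  53.67] [722.15  34.96   0.  ]
(232, 232) [416.35 276.28   9.62] [416.99 278.19   0.  ]
(309, 233) [416.23   2.23   6.64] [416.67   2.25   0.  ]
(388, 234) [ 415.18 -279.96    3.63] [ 415.42 -280.68    0.  ]
(224, 184) [590.88 313.69   4.33] [591.71 314.67   0.  ]
(422, 194) [ 555.04 -397.05   40.83] [ 561.96 -408.85    0.  ]
(455, 196) [ 548.61 -515.56   43.66] [ 555.81 -531.99    0.  ]
(410, 200) [ 538.22 -361.84    7.47] [ 539.37 -363.76    0.  ]
(369, 187) [ 584.34 -213.26    7.71] [ 585.78 -214.43    0.  ]
(300, 300) [214.3   23.72 323.03] [181.83  31.3    0.  ]
```

View pics/c1.png

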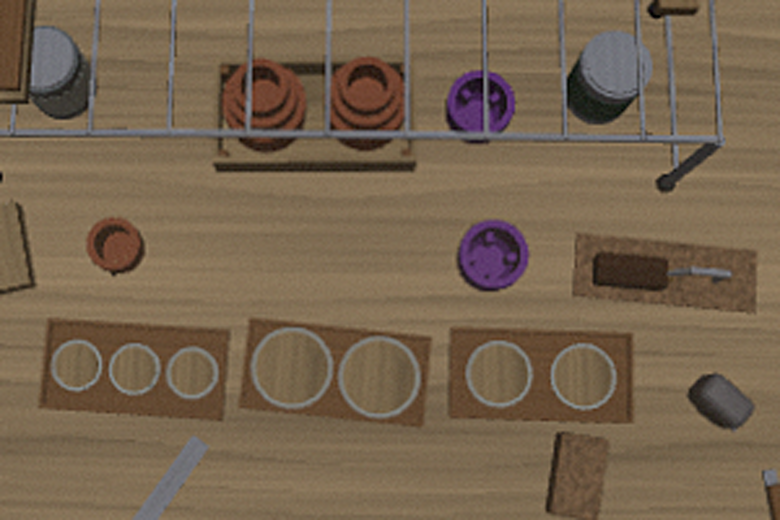

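View pics/c2.png

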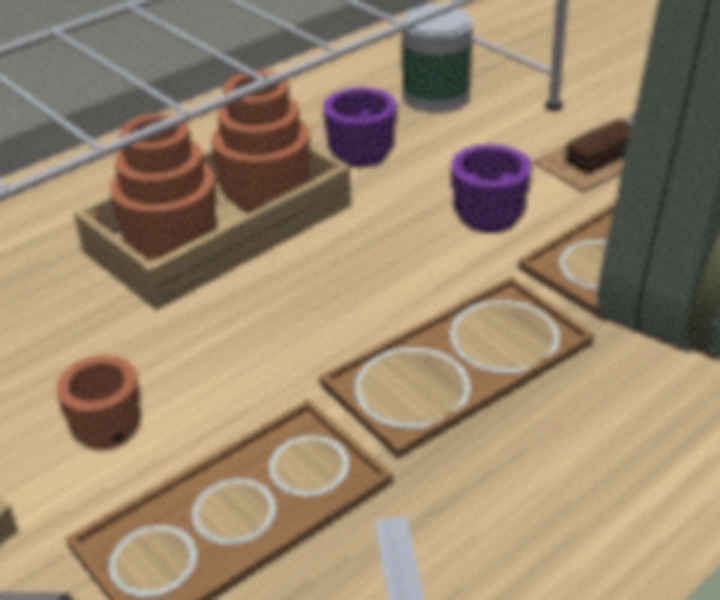

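```bash
cat >> h.py <<'E'
def comps(m,amin=20,close=0):
    m=m.astype(np.uint8)
    if close: m=cv2.morphologyEx(m,cv2.MORPH_CLOSE,np.ones((close,close)))
    n,l,st,ce=cv2.connectedComponentsWithStats(m)
    return [(l==i,st[i],ce[i]) for i in range(1,n) if st[i,4]>=amin]
E
python3 - <<'E'
from h import *
p=cv2.imread("pics/top0.png")[:,:,::-1]
hsv=cv2.cvtColor(p,cv2.COLOR_RGB2HSV)
H,S,V=[hsv[...,i].astype(int) for i in range(3)]
D=np.load("top0.npy"); c=cloud("top",D)
for u,v in [(224,195),(232,220),(282,118),(282,222),(400,232),(422,194),(410,202),(283,110),(301,152),(200,232),(364,140)]: print((u,v),hsv[v,u])
# rings
roi=np.zeros(H.shape,bool); roi[208:256,192:428]=1
for m,st,ce in comps((S<75)&(V>100)&roi,15,3):
    ys,xs=np.nonzero(m); P=plane("top",np.c_[xs,ys],6)
    (cx,cy),r=cv2.minEnclosingCircle(P[:,:2].astype(np.float32)); print("ring",ce,st[4],cx,cy,2*r)
# trays / mat by color minAreaRect in world
for nm,mask,z in [("tray",(H<16)&(S>85)&roi,14)]:
    for m,st,ce in comps(mask,300,5):
        ys,xs=np.nonzero(m); P=plane("top",np.c_[xs,ys],z)
        print(nm,ce,st,cv2.minAreaRect(P[:,:2].astype(np.float32)))
# clay
for m,st,ce in comps((H<10)&(S>120)&(V>50),60):
    print("clay",ce,st)
E
```

```text
(224, 195) [17 92 69]
(232, 220) [ 15 125 102]
(282, 118) [  9 150  46]
(282, 222) [ 19  91 120]
(400, 232) [ 18  88 125]
(422, 194) [12 94 60]
(410, 202) [ 16 106 106]
(283, 110) [ 17  90 125]
(301, 152) [17 92 78]
(200, 232) [ 45   8 124]
(364, 140) [140  89 115]
ring [309.16 232.8 ] 427 414.41412353515625 4.180202484130859 233.29689025878906
ring [208.81 230.27] 103 422.28076171875 360.2886962890625 72.65556335449219
ring [370.77 233.48] 159 416.9227294921875 -220.5298309326172 92.478271484375
ring [243.32 232.04] 247 417.09844970703125 239.60552978515625 150.35000610351562
ring [404.24 234.22] 147 413.8525390625 -337.00701904296875 93.01303100585938
tray [308.24 233.48] [ 192  209  233   47 4462] ((420.67852783203125, 6.8194580078125), (163.60366821289062, 825.218994140625), 0.31313204765319824)
clay [286.36 125.87] [277 113  21  26 276]
clay [321.14 126.03] [307 112  28  28 404]
clay [269.83 127.32] [265 115  10  24 103]
clay [226.32 183.59] [219 175  15  16  82]
```

Run:
```python
from h import *
p=cv2.imread("pics/top0.png")[:,:,::-1]
hsv=cv2.cvtColor(p,cv2.COLOR_RGB2HSV)
H,S,V=[hsv[...,i].astype(int) for i in range(3)]
D=np.load("top0.npy"); c=cloud("top",D)
roi=np.zeros(H.shape,bool); roi[208:256,192:428]=1
for m,st,ce in comps((S<60)&(V>100)&roi,15):
    ys,xs=np.nonzero(m); P=plane("top",np.c_[xs,ys],6)
    (cx,cy),r=cv2.minEnclosingCircle(P[:,:2].astype(np.float32)); print("ring",ce,st[4],cx,cy,2*r)
# inside of rings as holes
Z=c[...,2]
# small pot c rim by depth+ redness
a=p[...,0].astype(int)-p[...,2]
for b,z in [((210,170,240,200),62)]:
    m=np.zeros(H.shape,bool); m[b[1]:b[3],b[0]:b[2]]=1
    m&=(a>25)&(H<14)&(Z>50)
    ys,xs=np.nonzero(m); P=plane("top",np.c_[xs,ys],z); print("potc",len(xs),cv2.minEnclosingCircle(P[:,:2].astype(np.float32)),Z[m].mean())
# handle
m=np.zeros(H.shape,bool); m[180:212,395:475]=1
for mm,st,ce in comps(m&(V<75)&(Z>25),40):
    ys,xs=np.nonzero(mm); P=plane("top",np.c_[xs,ys],38); print("handle",ce,st,cv2.minAreaRect(P[:,:2].astype(np.float32)),np.median(Z[mm]))
m2=m&(S<50)
ys,xs=np.nonzero(m2); print("rod px",np.c_[xs,ys,Z[m2]])
# crate
k=(abs(Z-54)<8); k[:100]=0;k[165:]=0;k[:,:250]=0;k[:,350:]=0
P=c[k]; print("crate pts",len(P),P.min(0),P.max(0))
import itertools
for y in (110,112,114,116,118,120,145,148,150,152,153,154,155): print(y,c[y,301],c[y,275],c[y,325],hsv[y,301])
# nests
for z0,lab in [(98,'L'),(130,'M'),(162,'S')]:
    k=(abs(Z-z0)<7); k[:100]=0;k[165:]=0;k[:,:250]=0;k[:,350:]=0
    for mm,st,ce in comps(k,15): print(lab,ce,st,c[mm].mean(0))
# rack rod
for u in (240,300,350): print([c[v,u] for v in (142,143,144)], plane("top",[(u,143)],215))
```

```text
ring [291.94 230.98] 187 422.7552795410156 63.485530853271484 112.63545227050781
ring [325.96 234.57] 188 411.16845703125 -56.398780822753906 112.6533203125
ring [208.65 230.43] 91 422.3929748535156 360.72393798828125 71.76679992675781
ring [371.23 233.02] 137 417.3771057128906 -219.93472290039062 92.21269226074219
ring [231.63 231.72] 97 418.2418212890625 279.9822692871094 71.48639678955078
ring [253.79 232.64] 107 414.1466979980469 199.87881469726562 72.19828796386719
ring [404.36 234.5 ] 129 413.8672790527344 -336.74395751953125 92.53199005126953
potc 188 ((582.8536376953125, 303.6510314941406), 37.23594284057617) 60.76612475123014
handle [422.49 193.61] [409 187  28  14 331] ((557.10693359375, -399.7691955566406), (98.48286437988281, 43.2945556640625), 86.2387466430664) 37.09412943064836
rod px [[446.   192.    75.54]
 [440.   193.    52.52]
 [441.   193.    56.84]
 [442.   193.    61.34]
 [443.   193.    57.71]
 [444.   193.    69.6 ]
 [445.   193.    69.99]
 [446.   193.    71.88]
 [447.   193.    73.02]
 [448.   193.    73.19]
 [449.   193.    74.51]
 [450.   193.    78.22]
 [
[... 3165 characters left out ...]
 [281.53 119.12] [277 118  11   5  17] [793.83  99.47 129.59]
M [270.26 130.14] [267 120   8  18  50] [754.41 136.82 129.23]
S [284.38 123.1 ] [277 113  15  21 126] [768.75  87.24 160.37]
S [320.41 122.05] [310 112  22  22 202] [773.34 -32.22 160.88]
S [271.91 122.65] [269 114   6  18  57] [769.6  128.59 161.49]
[array([684.96, 221.42, 218.12]), array([750.7 , 264.23, -11.16]), array([743.81, 262.18,  -1.1 ])] [[682.64 221.87 215.  ]]
[array([687.67,  32.9 , 213.7 ]), array([746.34,  38.8 ,   8.67]), array([743.39,  38.83,   5.74])] [[684.01  32.82 215.  ]]
[array([ 690.2 , -124.7 ,  211.17]), array([ 685.44, -124.17,  216.05]), array([ 747.51, -146.43,   -1.14])] [[ 685.76 -124.28  215.  ]]
```

```bash
cat >> h.py <<'E'
def R(yaw):
    c,s=np.cos(yaw),np.sin(yaw); return np.array([[c,s,0],[s,-c,0],[0,0,-1.]])
def st():
    s=sensors.read_state(); return "t%.1f"%s["t"],s["eef_pos"],"F",s["force"],"T",s["wrist_torque"],"w%.1f"%s["grip_width"]
E
python3 - <<'E'
from h import *
for y in (-93.8,86.2):
    a=np.radians(y)
    for b in ((557,-400,150,a),(557,-400,32,a),(600,36,80,a+np.pi/2-np.radians(-3.8)),(410,36,50,a+np.pi/2+np.radians(3.8))):
        q=ctrl.solve_ik(b[:3],R(b[3])); print(y,b,q)
print(plane("top",[(436,195)],4), plane("top",[(401,180),(471,184),(470,209),(401,205)],4))
E
```

```text
-93.8 (557, -400, 150, np.float64(-1.6371188383706812)) [-0.75  0.53  1.34 -0.    1.28  2.46]
-93.8 (557, -400, 32, np.float64(-1.6371188383706812)) [-0.75  0.67  1.39 -0.    1.09  2.46]
-93.8 (600, 36, 80, np.float64(-9.71445146547012e-17)) [-0.08  0.46  1.61 -0.    1.08  1.49]
-93.8 (410, 36, 50, np.float64(-9.71445146547012e-17)) [-0.12  0.17  2.09 -0.    0.88  1.45]
86.2 (557, -400, 150, np.float64(1.5044738152191122)) [-0.75  0.53  1.34 -0.    1.28 -0.68]
86.2 (557, -400, 32, np.float64(1.5044738152191122)) [-0.75  0.67  1.39 -0.    1.09 -0.68]
86.2 (600, 36, 80, np.float64(3.141592653589793)) [-0.08  0.46  1.61 -0.    1.08 -1.65]
86.2 (410, 36, 50, np.float64(3.141592653589793)) [-0.12  0.17  2.09 -0.    0.88 -1.69]
[[ 558.13 -459.53    4.  ]] [[ 612.33 -331.74    4.  ]
 [ 600.65 -593.54    4.  ]
 [ 507.63 -584.62    4.  ]
 [ 520.15 -329.26    4.  ]]
```

Run:
```python
from h import *
a=np.radians(86.2)
ctrl.gripper_to(80,60)
s=sensors.read_state()
ctrl.move_l(s["eef_pos"]+np.array([0,0,20]))
ctrl.move_ptp([557,-400,150],R(a))
p,d=grab("top"); crop(p,380,160,500,230,6,"hk1")
ctrl.move_l([557,-400,34],vel=120,threshold=15); print(st())
ctrl.gripper_to(30,90); print(st())
ctrl.move_l([557,-400,134],vel=120); print(st())
p,d=grab("top"); crop(p,380,130,500,230,6,"hk2")
```

```text
('t3.3', array([ 557.78, -400.68,   35.24]), 'F', array([0.84, 0.49, 0.48]), 'T', array([ 0., -0., -0.]), 'w80.2')
('t3.7', array([ 557.87, -400.73,   35.44]), 'F', array([0.09, 0.64, 4.64]), 'T', array([-0.01,  0.03,  0.02]), 'w42.5')
('t4.7', array([ 556.27, -399.37,  132.68]), 'F', array([-0.46, -0.1 , -2.79]), 'T', array([-0.02,  0.03,  0.03]), 'w42.8')
```

View pics/hk2.png

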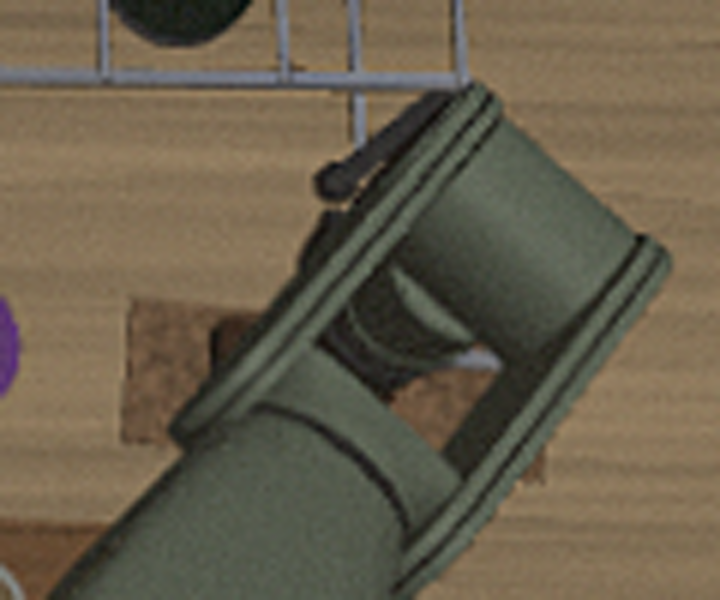

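Run:
```python
from h import *
p,d=grab("side","s1"); ct=cloud("top",grab("top")[1]); cs=cloud("side",d)
e=sensors.read_state()["eef_pos"]
u=np.array([557,-400])/np.hypot(557,400)
for c in(ct,cs):
    P=c.reshape(-1,3); r=P[:,:2]-e[:2]; al=r@u; la=r@np.array([-u[1],u[0]])
    m=(abs(la)<110)&(al>-60)&(al<140)
    for z in range(140,520,30):
        k=m&(P[:,2]>z)&(P[:,2]<z+30)
        if k.sum()>15: print(z-e[2],k.sum(),np.percentile(al[k],[2,50,98]),np.percentile(la[k],[2,98]))
    print()
```

```text
7.651004777012133 21 [ 30.59  42.19 139.92] [-80.18  37.18]
37.65100477701213 29 [ 32.62  43.09 139.78] [-81.31  41.39]
67.65100477701213 109 [ 40.59 107.17 139.29] [ 30.85 108.66]
127.65100477701213 62 [-37.72 -33.34 -20.46] [-30.95  21.37]
157.65100477701213 65 [-37.73 -33.38 -17.9 ] [-30.54  23.48]
187.65100477701213 68 [-35.18 -32.29 -22.57] [-23.74  26.74]
217.65100477701213 55 [-38.84 -32.1  -21.74] [-22.1   28.45]
247.65100477701213 85 [-53.59 -33.12   5.6 ] [-34.86  60.24]
277.65100477701213 212 [-57.33 -37.84  31.39] [-36.04  61.93]
307.65100477701213 1058 [-41.54  -6.43  31.35] [-53.06  58.58]
337.65100477701213 220 [-58.84 -36.06  -4.43] [-51.7   61.63]

7.651004777012133 50 [ 12.65  32.01 139.69] [18.4  36.35]
37.65100477701213 65 [  9.7   39.85 139.27] [14.68 42.06]
67.65100477701213 92 [ 20.55  92.19 138.4 ] [ 22.15 109.08]
247.65100477701213 36 [-40.45 -11.57  31.57] [53.46 62.2 ]
277.65100477701213 46 [-31.33  -5.28  36.34] [54.59 62.32]
307.65100477701213 26 [-19.8   -2.01  26.43] [52.89 60.65]
```

View pics/s1.png

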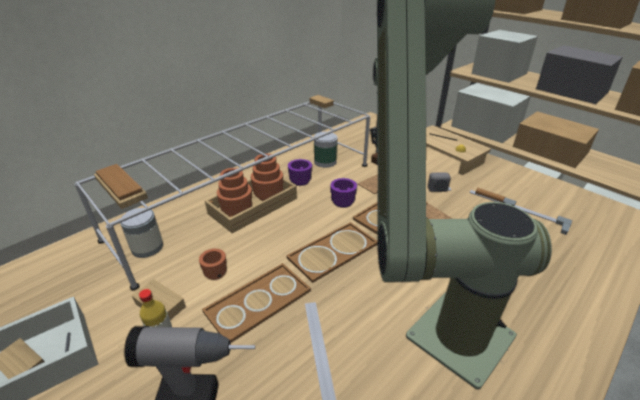

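Run:
```python
from h import *
ctrl.move_ptp([470,-100,160],R(np.pi))
ctrl.move_ptp([500,36,86.5],R(np.pi)); print(st())
p,d=grab("top"); crop(p,240,90,380,240,5,"hk3"); np.save("hk3.npy",d)
p2,d2=grab("side"); crop(p2,180,130,380,280,4,"hk4")
hsv=cv2.cvtColor(p,cv2.COLOR_RGB2HSV); Z=cloud("top",d)
m=(hsv[...,1]<55)&(Z[...,2]>90)&(Z[...,2]<140)&(Z[...,0]>545)&(Z[...,0]<640)&(abs(Z[...,1]-36)<50)
ys,xs=np.nonzero(m); P=plane("top",np.c_[xs,ys],126); print(len(P),Z[m][:,2].mean(), P.min(0),P.max(0))
for x in range(560,640,10):
    k=abs(P[:,0]-x)<5
    if k.sum(): print(x,P[k,1].mean(),P[k,1].min(),P[k,1].max(),Z[m][k,2].mean())
```

```text
('t6.7', array([500.77,  35.41,  86.43]), 'F', array([ 1.04, -0.44, -2.67]), 'T', array([0.03, 0.02, 0.03]), 'w42.7')
24 124.16615695240029 [593.65  30.67 126.  ] [624.37  40.35 126.  ]
590 37.03008414279889 33.70816111828694 40.35205194415744 122.32666040120917
600 35.46709053739021 33.756379003050206 37.179277074730194 122.1251946259179
610 34.908064137742294 30.668287235904724 37.329335140997806 124.96128159574413
620 34.50712886908789 30.71554952582886 37.48022247049452 125.69095584103286
```

View pics/hk3.png

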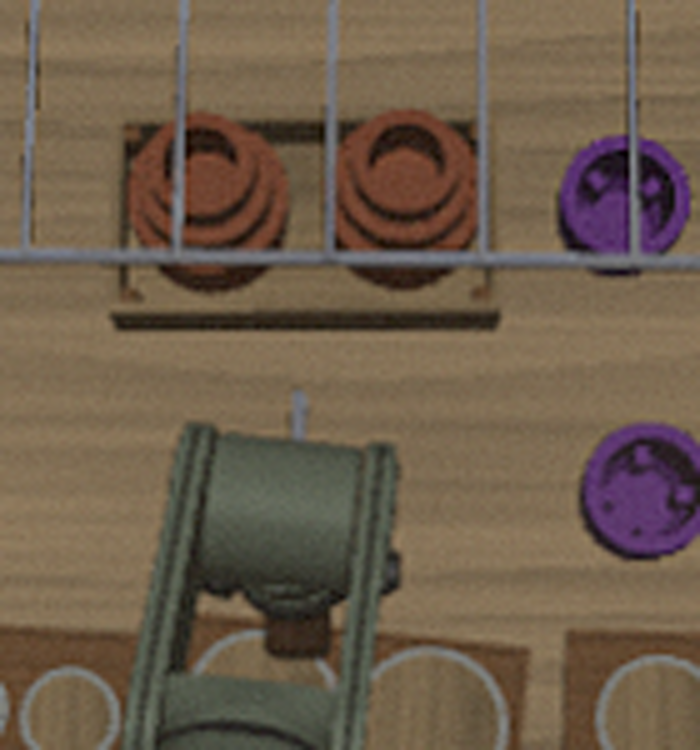

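View pics/hk4.png

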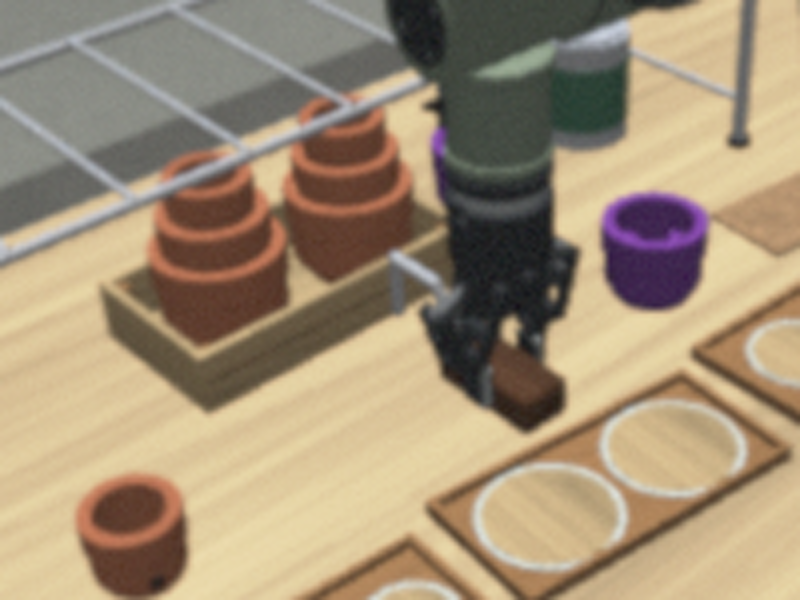

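Run:
```python
from h import *
print(ctrl.move_l([601,36,86.5],vel=80,threshold=8),st())
print(ctrl.move_l([601,36,55],vel=40,threshold=8),st())
print(ctrl.move_l([560,36,55],vel=40),st())
p,d=grab("top","hk5")
```

```text
False ('t8.2', array([600.43,  36.05,  86.34]), 'F', array([-0.65,  0.21, -2.49]), 'T', array([-0.04, -0.01,  0.02]), 'w42.4')
False ('t9.2', array([601.3 ,  35.95,  55.25]), 'F', array([ 0.02,  0.6 , -3.  ]), 'T', array([-0.03,  0.01, -0.06]), 'w43.0')
False ('t10.3', array([562.72,  35.72,  56.02]), 'F', array([ 6.74,  0.15, -6.68]), 'T', array([-0.02, -0.72, -0.01]), 'w42.3')
```

View pics/hk5.png

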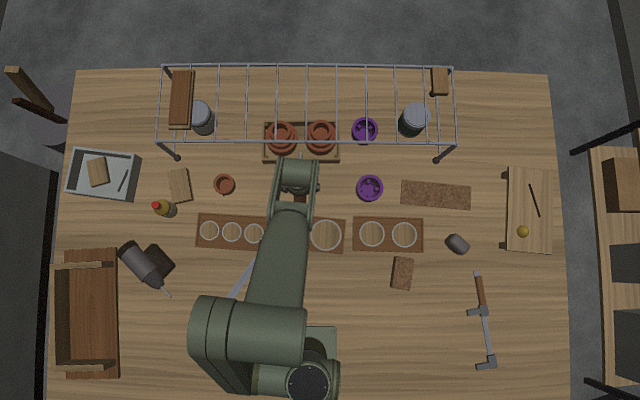

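Run:
```python
from h import *
print(ctrl.move_l([480,36,55],vel=60),st())
print(ctrl.move_l([405,36,55],vel=60),st())
p,d=grab("top","hk6");grab("side","hk6s")
ct=cloud("top",d); Z=ct[...,2]
k=(abs(Z-54)<8); k[:120]=0;k[215:]=0;k[:,:250]=0;k[:,350:]=0
P=ct[k]; print(len(P),np.percentile(P,[1,99],axis=0))
```

```text
False ('t11.9', array([482.71,  35.73,  56.05]), 'F', array([ 7.64, -0.53, -6.73]), 'T', array([-0.03, -0.61, -0.03]), 'w42.7')
False ('t13.3', array([408.15,  35.64,  56.3 ]), 'F', array([ 6.69, -0.05, -6.04]), 'T', array([ 0.04, -0.72, -0.  ]), 'w42.4')
630 [[ 516.2  -101.26   46.6 ]
 [ 668.06  173.57   61.1 ]]
```

View pics/hk6.png

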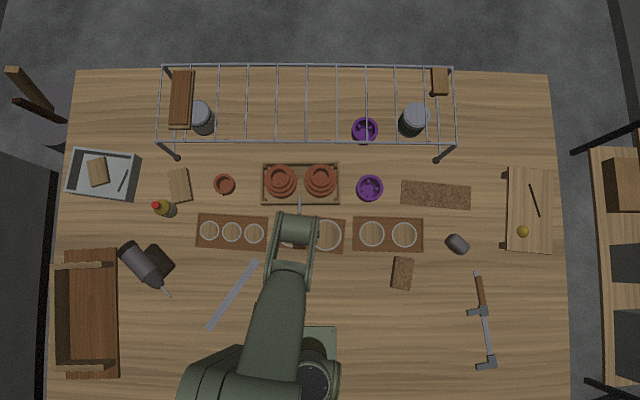

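View pics/hk6s.png

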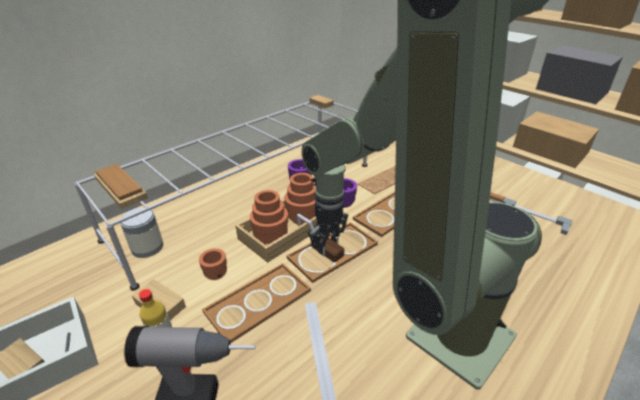

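Run:
```python
from h import *
print(ctrl.move_l([397,36,55],vel=60),st())
print(ctrl.move_l([411,36,57],vel=60),st())
print(ctrl.move_l([411,36,125],vel=100),st())
ctrl.move_l([380,36,140],vel=100)
ctrl.move_l([400,-200,150],vel=200)
a=np.radians(86.2)
ctrl.move_ptp([556,-412,110],R(a))
ctrl.move_l([556,-412,48],vel=100)
print(ctrl.move_l([556,-412,30],vel=20,threshold=4),st())
ctrl.gripper_to(80);print(st())
ctrl.move_l([556,-412,160],vel=150)
ctrl.move_ptp([400,-330,260],R(a))
p,d=grab("top","hk7"); crop(p,190,130,490,260,2.6,"hk7c")
grab("side","hk7s")
```

```text
False ('t13.7', array([400.09,  35.56,  56.66]), 'F', array([ 5.19, -0.38,  0.1 ]), 'T', array([-0.09, -1.03, -0.02]), 'w42.3')
False ('t14.0', array([410.23,  36.15,  56.46]), 'F', array([-0.17, -0.07, -2.22]), 'T', array([-0.01,  0.02,  0.02]), 'w42.6')
False ('t14.9', array([410.26,  36.09, 124.41]), 'F', array([ 0.13, -0.11, -1.66]), 'T', array([ 0.06, -0.05, -0.06]), 'w42.6')
True ('t19.5', array([ 556.08, -412.02,   35.49]), 'F', array([-0.48,  0.31,  4.47]), 'T', array([-0.07, -0.06,  0.02]), 'w42.5')
('t19.9', array([ 554.67, -410.71,   33.42]), 'F', array([-0.29, -0.32, -0.36]), 'T', array([ 0.03,  0.01, -0.04]), 'w80.1')
```

View pics/hk7.png

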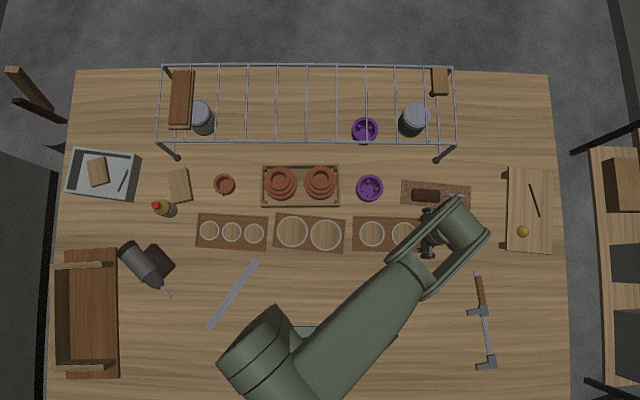

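View pics/hk7s.png

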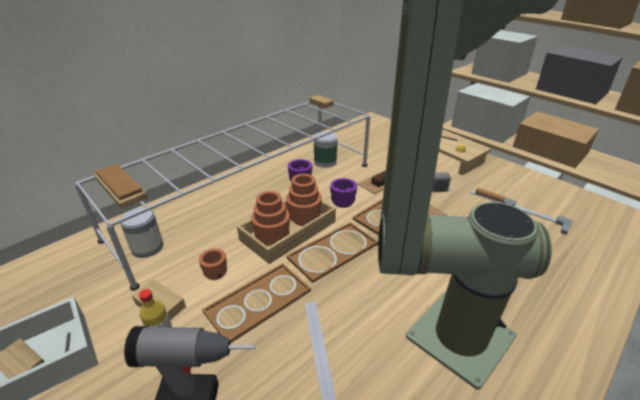

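```bash
cat >> h.py <<'E'
def rim(d,z,c0,diam,p=None):
    """pixels whose depth lies at the rim height near c0 -> rays on plane z -> enclosing circle"""
    C=cloud("top",d); m=(abs(C[...,2]-z)<7)&(np.hypot(C[...,0]-c0[0],C[...,1]-c0[1])<diam/2+18)
    cs=comps(m,10,3); 
    if not cs: return None
    m=max(cs,key=lambda c:c[1][4])[0]&m
    ys,xs=np.nonzero(m); P=plane("top",np.c_[xs,ys],z)[:,:2]
    (x,y),r=cv2.minEnclosingCircle(P.astype(np.float32))
    return np.array([x,y]),2*r,len(P),C[m][:,2].mean()
E
python3 - <<'E'
from h import *
p,d=grab("top")
crop(p,200,150,350,210,5,"n1")
for y in (105,-33):
    for z,D in((162,73),(130,93),(98,113)): print(z,D,rim(d,z,(585,y),D))
print("c",rim(d,62,(583,304),73))
C=cloud("top",d)
k=(abs(C[...,2]-54)<8); k[:120]=0;k[215:]=0;k[:,:250]=0;k[:,350:]=0
print(np.percentile(C[k],[1,99],axis=0))
for nm,(u,v) in dict(nestL=(280,180),nestR=(320,180)).items(): pass
E
```

```text
162 73 (array([581.26, 101.28]), 72.60346221923828, 206, np.float64(161.4459587725585))
130 93 (array([580.92, 101.91]), 93.52295684814453, 187, np.float64(129.27453533298217))
98 113 (array([581.15, 101.35]), 112.67957305908203, 203, np.float64(97.7330989592247))
162 73 (array([584.88, -32.05]), 72.83290100097656, 217, np.float64(161.33873763377161))
130 93 (array([585.33, -31.94]), 92.94894409179688, 188, np.float64(129.475373662759))
98 113 (array([585.27, -32.02]), 113.08853149414062, 221, np.float64(97.5141419733155))
c (array([583.02, 303.47]), 74.76160430908203, 190, np.float64(61.28615919349115))
[[ 508.11 -101.25   46.32]
 [ 660.15  173.54   60.97]]
```

View pics/n1.png

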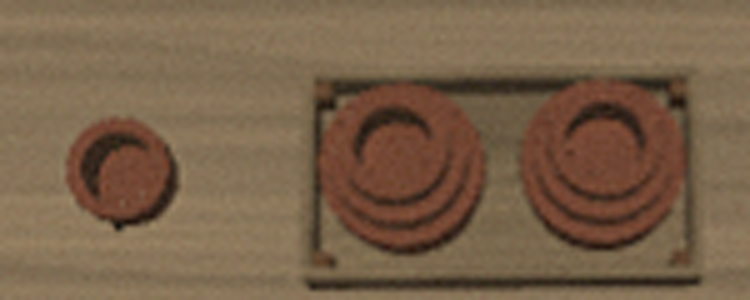

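```bash
cat >> h.py <<'E'
def best_yaw(cands,poses):
    """of the given yaws, the one whose joint path stays farthest inside joint 6's range"""
    out=[]
    for y in cands:
        qs=[ctrl.solve_ik(p,R(y)) for p in poses]
        if all(q is not None for q in qs): out.append((max(abs(q[5]) for q in qs),y))
    return min(out)[1]
def pick(xy,ztcp,yaw,opening,force,lift,zapp,slow=20):
    x,y=xy
    ctrl.gripper_to(opening,force)
    ctrl.move_ptp([x,y,zapp],R(yaw))
    hit=ctrl.move_l([x,y,ztcp],vel=70,threshold=6); print("down",hit,st())
    if hit: return False
    ctrl.gripper_to(0,force); print("grip",st())
    z0=sensors.read_state()["eef_pos"][2]
    ctrl.move_l([x,y,ztcp+40],vel=slow); print("up",st())
    ctrl.move_l([x,y,lift],vel=120)
    return True
def place(xy,ztcp,yaw,travel,opening):
    x,y=xy
    ctrl.move_l([x,y,travel],rot=R(yaw),vel=200)
    ctrl.move_l([x,y,ztcp+12],vel=120)
    hit=ctrl.move_l([x,y,ztcp-6],vel=20,threshold=4); print("set",hit,st())
    ctrl.gripper_to(opening); 
    ctrl.move_l([x,y,ztcp+80],vel=120)
E
python3 - <<'E'
from h import *
src=np.array([581.2,101.4]); dst=np.array([418.2,280.0])
ps=[(*src,158),(*src,235),(*dst,64),(*dst,200)]
yaw=best_yaw([np.pi/2,-np.pi/2],ps); print(yaw)
s=sensors.read_state()["eef_pos"]; 
ctrl.move_ptp([430,0,270],R(yaw))
if pick(src,158,yaw,85,50,240,200):
    p,d=grab("top","a1"); grab("side","a1s"); print(st())
E
```

```text
1.5707963267948966
down False ('t24.9', array([581.36, 101.42, 157.97]), 'F', array([-0.24,  0.2 ,  0.13]), 'T', array([0.03, 0.03, 0.01]), 'w84.7')
grip ('t25.2', array([582.15, 101.45, 159.25]), 'F', array([-0.49, -0.58,  3.85]), 'T', array([-0.01,  0.04, -0.04]), 'w70.7')
up ('t27.4', array([581.1 , 101.39, 197.85]), 'F', array([ 0.3 , -0.55, -2.06]), 'T', array([-0.01, -0.02, -0.03]), 'w70.9')
('t28.0', array([580.38, 101.38, 238.75]), 'F', array([-0.69,  0.81, -0.99]), 'T', array([-0.02,  0.01, -0.02]), 'w70.8')
```

View pics/a1s.png

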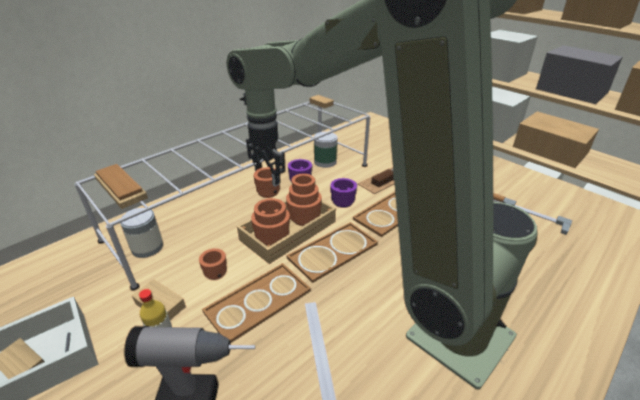

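Run:
```python
from h import *
yaw=np.pi/2
place((418.2,280),64,yaw,235,85)
src=np.array([585,-32]); dst=np.array([414.1,199.9])
p,d=grab("top"); print(rim(d,68,(418,280),73)); r=rim(d,162,src,73); print(r); src=r[0]
ctrl.move_l([430,200,270],vel=250)
ctrl.move_l([src[0]-40,src[1],270],vel=250)
if pick(src,158,yaw,85,50,240,200): 
    p,d=grab("top"); print("M",rim(d,130,src,93))
    place(dst,64,yaw,240,85)
    p,d=grab("top","b1"); print(rim(d,68,dst,73)); grab("side","b1s")
```

```text
set True ('t31.4', array([418.22, 280.01,  65.24]), 'F', array([-0.09,  0.01,  5.05]), 'T', array([-0.05,  0.05,  0.01]), 'w70.7')
(array([419.3 , 273.59]), 70.89689636230469, 93, np.float64(67.59445957047546))
(array([584.31, -32.04]), 73.78431701660156, 212, np.float64(161.22163096161552))
down False ('t35.9', array([584.43, -32.08, 157.95]), 'F', array([-0.21,  0.17,  0.55]), 'T', array([ 0.01, -0.02,  0.02]), 'w84.9')
grip ('t36.1', array([585.57, -32.25, 159.44]), 'F', array([1.55, 0.96, 3.01]), 'T', array([ 0.04, -0.17, -0.02]), 'w71.6')
up ('t38.3', array([584.23, -32.02, 197.84]), 'F', array([-1.04,  0.  , -2.05]), 'T', array([-0.01,  0.05, -0.01]), 'w71.7')
M (array([573.3 , -17.78]), 83.45976257324219, 81, np.float64(129.2322080122151))
set True ('t42.5', array([414.16, 199.92,  65.43]), 'F', array([-1.3 ,  0.1 ,  4.44]), 'T', array([-0.08,  0.16,  0.05]), 'w71.8')
(array([417.06, 180.89]), 62.33282470703125, 62, np.float64(68.01342110612005))
```

View pics/b1s.png

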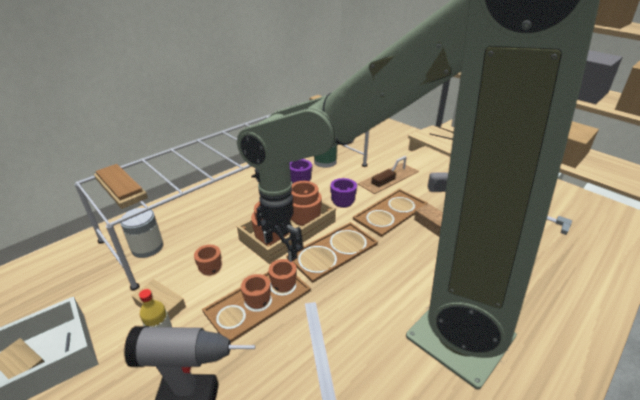

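Run:
```python
from h import *
yaw=np.pi/2
ctrl.move_l([414,200,220],vel=200)
ctrl.move_l([400,-60,270],vel=250)
p,d=grab("top","c3")
print("placed",rim(d,68,(418.2,280),73),rim(d,68,(414.1,200),73))
r=rim(d,62,(590,310),73); print(r)
crop(p,190,150,350,260,5,"c3c")
print(rim(d,130,(581,101),93),rim(d,130,(585,-32),93))
```

```text
placed (array([416.84, 280.51]), 73.75597381591797, 192, np.float64(67.25112078220819)) (array([413.59, 196.45]), 72.93938446044922, 180, np.float64(67.97334883337615))
(array([606.45, 304.09]), 75.05554962158203, 174, np.float64(61.07482677042904))
(array([580.68, 101.32]), 92.7989501953125, 273, np.float64(129.08471748339022)) (array([585.21, -32.14]), 93.25807189941406, 277, np.float64(129.48539045560304))
```

View pics/c3c.png

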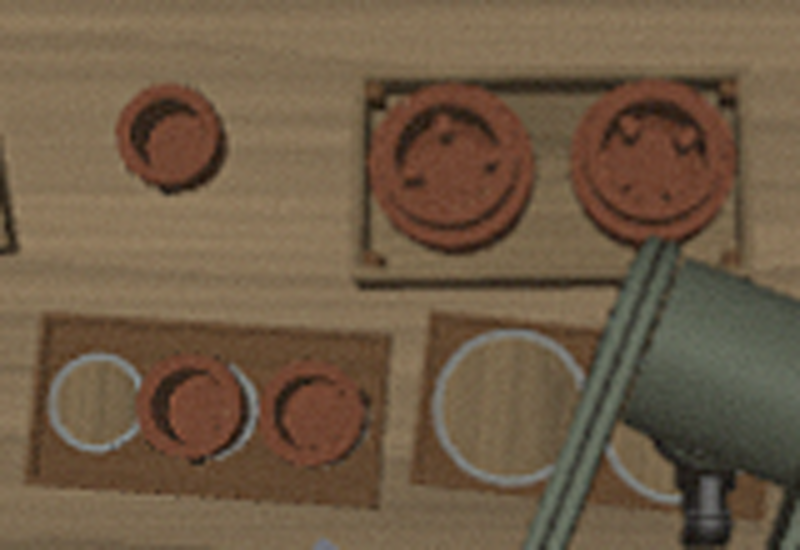

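Run:
```python
from h import *
yaw=np.pi/2
ctrl.move_l([440,200,270],vel=250)
src=np.array([606,304.]); dst=np.array([422.4,361.])
if pick(src,58,yaw,85,50,150,130):
    place(dst,64,yaw,170,85)
    ctrl.move_l([400,100,270],vel=250)
    p,d=grab("top","c4"); print(rim(d,68,dst,73),rim(d,68,(418.2,280),73)); grab("side","c4s"); print(st())
```

```text
down False ('t49.1', array([606.59, 304.21,  58.74]), 'F', array([-0.11, -0.12,  0.7 ]), 'T', array([ 0.02, -0.02, -0.01]), 'w85.1')
grip ('t49.4', array([607.4 , 304.5 ,  59.93]), 'F', array([0.41, 0.48, 4.86]), 'T', array([ 0.02,  0.03, -0.07]), 'w72.0')
up ('t51.5', array([605.91, 303.99,  97.86]), 'F', array([-0.54, -0.45, -1.39]), 'T', array([ 0.02, -0.03, -0.01]), 'w72.0')
set True ('t54.7', array([422.47, 361.06,  65.94]), 'F', array([-0.3 , -0.44,  4.52]), 'T', array([-0.06,  0.02, -0.06]), 'w71.7')
(array([421.95, 351.41]), 91.51891326904297, 216, np.float64(67.46387896197967)) (array([417.5, 293. ]), 84.5420150756836, 155, np.float64(67.72945776784572))
('t57.2', array([399.55, 100.74, 269.18]), 'F', array([-0.23, -0.34,  0.23]), 'T', array([0.02, 0.04, 0.  ]), 'w84.6')
```

View pics/c4s.png

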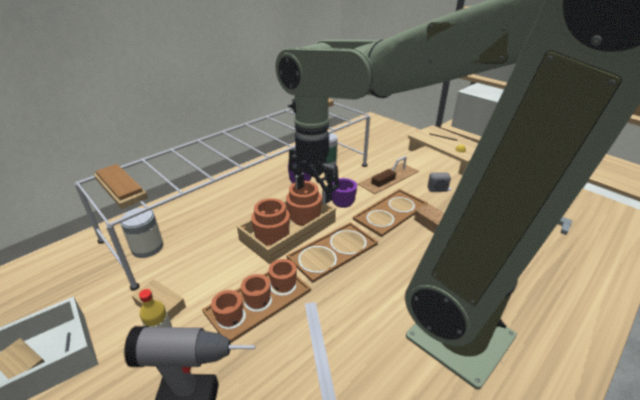

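Run:
```python
from h import *
src=np.array([585.2,-32.1]); dst=np.array([413.9,-336.7]); o=np.array([41,0])
ps=[(*(src-o),131),(*(src-o),250),(*(dst-o),81),(*(dst-o),250)]
for y in (np.pi/2,-np.pi/2): print(y,[ctrl.solve_ik(q,R(y))[[0,5]] for q in ps])
yaw=best_yaw([np.pi/2,-np.pi/2],ps); print(yaw)
ctrl.gripper_to(40)
ctrl.move_l([420,-32,270],vel=200)
if yaw<0: ctrl.move_ptp([420,-32,270],R(yaw))
if pick(src-o,131,yaw,40,60,235,180,slow=15):
    p,d=grab("top","m1"); grab("side","m1s"); print(st())
```

```text
1.5707963267948966 [array([-0.22, -0.22]), array([-0.22, -0.22]), array([-0.91, -0.91]), array([-0.91, -0.91])]Traceback (most recent call last):
  File "<stdin>", line 4, in <module>
TypeError: 'NoneType' object is not subscriptable
```

Run:
```python
from h import *
src=np.array([585.2,-32.1]); o=np.array([41,0]); yaw=np.pi/2
ctrl.gripper_to(40)
ctrl.move_l([420,-32,270],vel=200)
if pick(src-o,131,yaw,40,60,235,180,slow=15):
    p,d=grab("top","m1"); p,d=grab("side","m1s"); crop(p,200,100,400,260,4,"m1c"); print(st())
```

```text
down False ('t60.3', array([544.51, -32.18, 131.15]), 'F', array([-0.03, -0.01, -0.41]), 'T', array([-0.01, -0.  ,  0.03]), 'w40.1')
grip ('t60.6', array([544.99, -32.53, 131.77]), 'F', array([ 1.37, -1.37,  1.57]), 'T', array([-0.14, -0.16,  0.02]), 'w10.8')
up ('t63.5', array([544.16, -32.08, 170.93]), 'F', array([-0.23,  0.18, -2.85]), 'T', array([-0.02,  0.16, -0.01]), 'w11.2')
('t64.2', array([543.23, -31.9 , 233.52]), 'F', array([-0.44, -0.63, -2.59]), 'T', array([-0.02,  0.13,  0.  ]), 'w11.1')
```

View pics/m1c.png

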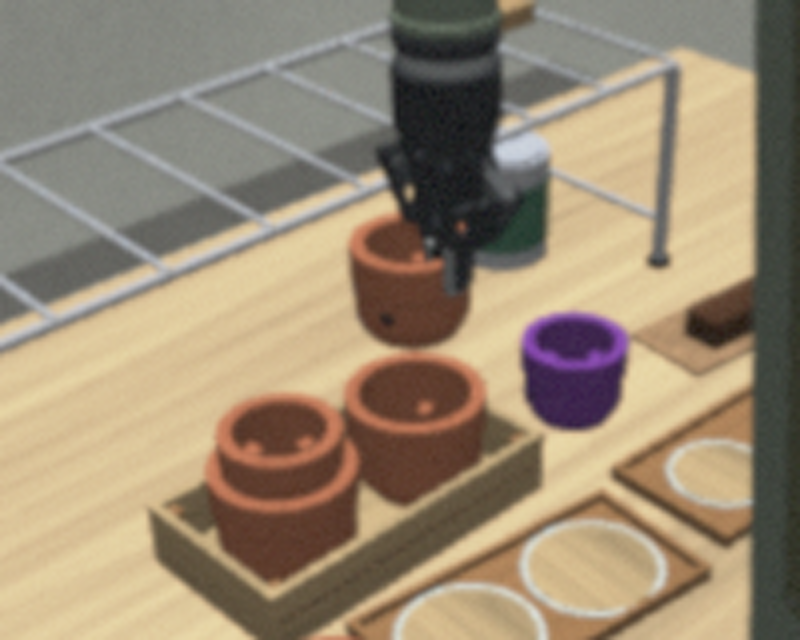

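Run:
```python
from h import *
o=np.array([41,0]); yaw=np.pi/2
dst=np.array([413.9,-336.7])
place(dst-o,81,yaw,235,40)
ctrl.move_l([373,-336,250],vel=200)
ctrl.move_l([400,0,270],vel=250)
p,d=grab("top","m2"); print("medium placed",rim(d,80,dst,93)); print(rim(d,98,(585,-32),113))
src=np.array([580.8,101.4])
if pick(src-o,131,yaw,40,60,235,180,slow=15):
    p,d=grab("side","m3s"); crop(p,200,100,400,260,4,"m3c"); print(st())
```

```text
set True ('t68.1', array([ 372.74, -336.66,   81.87]), 'F', array([ 0.05, -0.1 ,  4.69]), 'T', array([ 0.  ,  0.05, -0.03]), 'w10.7')
medium placed (array([ 412.2 , -335.13]), 95.2475814819336, 263, np.float64(78.92185537208456))
(array([582.85, -29.64]), 113.06918334960938, 332, np.float64(97.24157363286626))
down False ('t73.3', array([540.11, 101.46, 131.15]), 'F', array([-0.11,  0.44,  0.24]), 'T', array([ 0.02, -0.05, -0.01]), 'w40.3')
grip ('t73.7', array([540.78, 101.5 , 131.9 ]), 'F', array([1.16, 0.98, 2.02]), 'T', array([ 0.06, -0.15,  0.05]), 'w10.1')
up ('t76.5', array([539.74, 101.41, 170.91]), 'F', array([ 0.39,  0.41, -2.59]), 'T', array([-0.04,  0.12,  0.02]), 'w10.1')
('t77.2', array([538.96, 101.37, 233.81]), 'F', array([-0.92,  0.16, -2.58]), 'T', array([ 0.  ,  0.12, -0.02]), 'w10.1')
```

View pics/m3s.png

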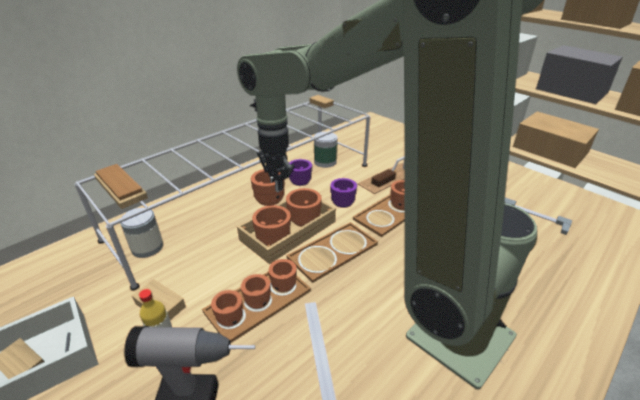

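Run:
```python
from h import *
o=np.array([41,0]); yaw=np.pi/2
dst=np.array([417.4,-220.])
place(dst-o,81,yaw,235,40)
ctrl.move_l([376,-220,250],vel=200)
ctrl.move_l([390,30,270],vel=250)
p,d=grab("top","l1"); print("medium placed",rim(d,80,dst,93))
R1=rim(d,98,(583,-30),113);L1=rim(d,98,(581,101),113); print(R1,L1)
crop(p,190,150,490,260,2.6,"l1c")
```

```text
set True ('t81.1', array([ 376.29, -219.97,   81.92]), 'F', array([-0.52,  0.13,  4.36]), 'T', array([ 0.04,  0.05, -0.04]), 'w10.2')
medium placed (array([ 415.5 , -217.74]), 93.3526382446289, 265, np.float64(79.75557922460034))
(array([583.01, -29.61]), 112.87726593017578, 324, np.float64(97.5525071422794)) (array([578. , 101.1]), 112.90894317626953, 308, np.float64(97.26565503472267))
```

View pics/l1c.png

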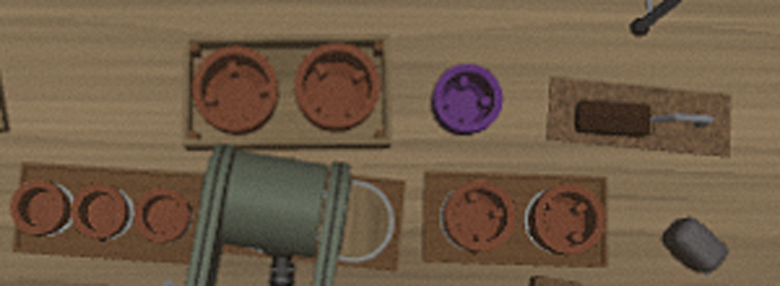

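Run:
```python
from h import *
o=np.array([51,0]); yaw=np.pi/2
src=np.array([583,-29.6]); dst=np.array([411.2,-57.5])
print(ctrl.solve_ik([*(dst-o),97],R(yaw)),ctrl.solve_ik([*(dst-o),220],R(yaw)))
ctrl.move_l([450,-30,230],vel=200)
if pick(src-o,99,yaw,40,70,220,150,slow=25):
    p,d=grab("side","l2s")
    place(dst-o,97,yaw,220,40)
    print(st()); ctrl.move_l([400,101,250],vel=250)
    p,d=grab("top","l2"); print("large placed",rim(d,96,dst,113), rim(d,98,(578,101),113))
```

```text
[-0.4  -0.03  2.18 -0.    1.   -0.4 ] [-0.4  -0.24  2.06 -0.    1.32 -0.4 ]
down False ('t86.4', array([532.33, -29.68,  99.12]), 'F', array([-1.02,  0.12,  0.22]), 'T', array([-0.01,  0.05, -0.03]), 'w39.9')
grip ('t86.8', array([532.81, -29.74,  99.85]), 'F', array([0.35, 0.21, 2.07]), 'T', array([ 0.08, -0.02,  0.03]), 'w9.6')
up ('t88.5', array([531.86, -29.56, 138.81]), 'F', array([ 0.39,  0.22, -4.82]), 'T', array([-0.  ,  0.22, -0.02]), 'w9.6')
set True ('t92.1', array([360.09, -57.67,  97.85]), 'F', array([-0.69,  0.29,  4.78]), 'T', array([ 0.1 ,  0.12, -0.02]), 'w9.8')
('t93.3', array([359.61, -57.26, 176.33]), 'F', array([-0.32,  0.42, -0.  ]), 'T', array([ 0.01, -0.03, -0.04]), 'w39.7')
large placed (array([409.78, -52.68]), 112.72730255126953, 342, np.float64(95.73527561852431)) (array([578.08, 100.88]), 112.81324005126953, 310, np.float64(97.13696811108994))
```

View pics/l2.png

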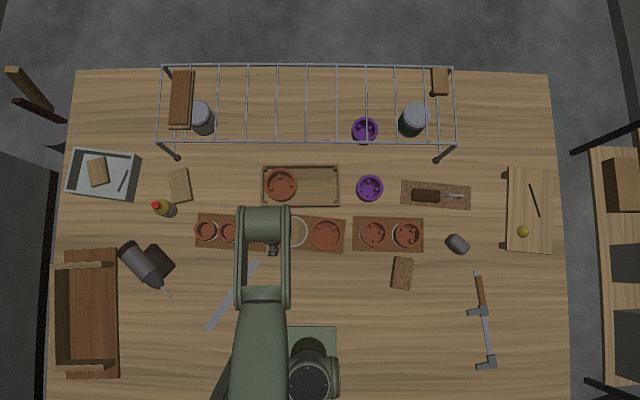

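View pics/l2s.png

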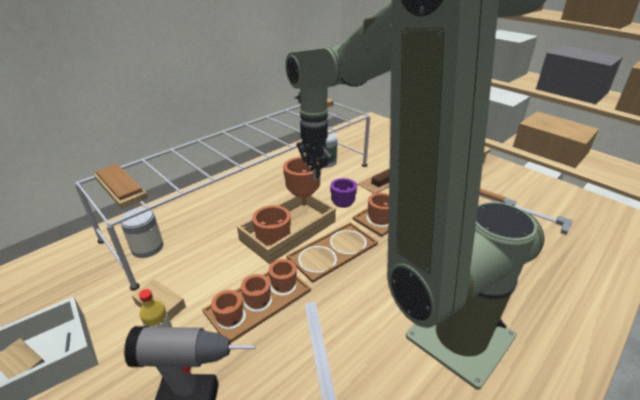

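Run:
```python
from h import *
o=np.array([51,0]); yaw=np.pi/2
src=np.array([578.1,101]); dst=np.array([422,67.])
ctrl.move_l([450,101,230],vel=200)
if pick(src-o,99,yaw,40,70,220,150,slow=25):
    place(dst-o,97,yaw,220,40)
    print(st()); ctrl.move_l([371,67,270],vel=250)
    ctrl.move_ptp([150,-480,300],R(yaw-0.8))
    p,d=grab("top","f1"); grab("side","f1s"); crop(p,180,140,490,260,2.5,"f1c")
    for z,D,cs in((96,113,((411,-54),(422,67))),(80,93,((413,-336),(416,-219))),(68,73,((422,361),(418,280),(414,200)))):
        for c in cs: print(D,rim(d,z,c,D-14))
    C=cloud("top",d); Z=C[...,2]
    k=(abs(Z-54)<8); k[:120]=0;k[215:]=0;k[:,:250]=0;k[:,350:]=0
    print("crate",np.percentile(C[k],[1,99],axis=0))
    hsv=cv2.cvtColor(p,cv2.COLOR_RGB2HSV); m=np.zeros(Z.shape,bool); m[180:212,395:475]=1
    for mm,s_,ce in comps(m&(hsv[...,2]<75)&(Z>25),40):
        ys,xs=np.nonzero(mm); print("handle",ce,cv2.minAreaRect(plane("top",np.c_[xs,ys],38)[:,:2].astype(np.float32)),np.median(Z[mm]))
```

```text
down False ('t96.2', array([527.42, 101.  ,  99.13]), 'F', array([-0.18, -1.2 ,  0.46]), 'T', array([-0.07, -0.05, -0.01]), 'w40.0')
grip ('t96.6', array([527.92, 100.89,  99.82]), 'F', array([ 1.15, -0.48,  2.68]), 'T', array([-0.1 , -0.08, -0.04]), 'w9.7')
up ('t98.4', array([526.95, 100.97, 138.81]), 'F', array([-0.99, -0.54, -3.41]), 'T', array([0.02, 0.23, 0.01]), 'w9.3')
set True ('t101.8', array([370.92,  67.06,  97.8 ]), 'F', array([ 0.58, -0.36,  4.6 ]), 'T', array([0.04, 0.06, 0.  ]), 'w9.7')
('t103.0', array([370.37,  67.02, 176.34]), 'F', array([-0.21, -0.12,  0.53]), 'T', array([0.  , 0.02, 0.02]), 'w40.1')
113 (array([409.78, -52.68]), 112.72730255126953, 341, np.float64(95.51459849378634))
113 (array([420.59,  68.91]), 112.71174621582031, 309, np.float64(95.72656819583486))
93 (array([ 412.15, -335.38]), 94.8819808959961, 258, np.float64(79.38855793562352))
93 (array([ 415.55, -217.3 ]), 93.93265533447266, 267, np.float64(79.43002030881168))
73 (array([422.85, 355.1 ]), 84.26223754882812, 188, np.float64(67.21473954892143))
73 (array([417.31, 285.62]), 83.58045959472656, 198, np.float64(67.49482976715113))
73 (array([413.41, 196.28]), 73.16790771484375, 187, np.float64(67.59781605369541))
crate [[ 508.27 -101.12   46.47]
 [ 660.47  173.4    61.03]]
handle [425.84 194.9 ] ((552.5283203125, -410.7572021484375), (98.26884460449219, 43.2413215637207), 85.86361694335938) 36.915659929072405
```

View pics/f1.png

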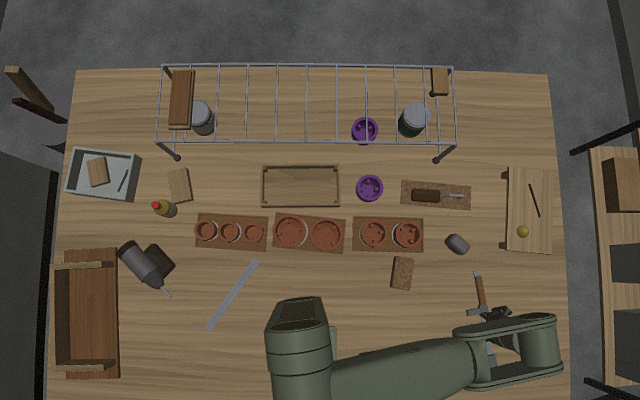

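View pics/f1s.png

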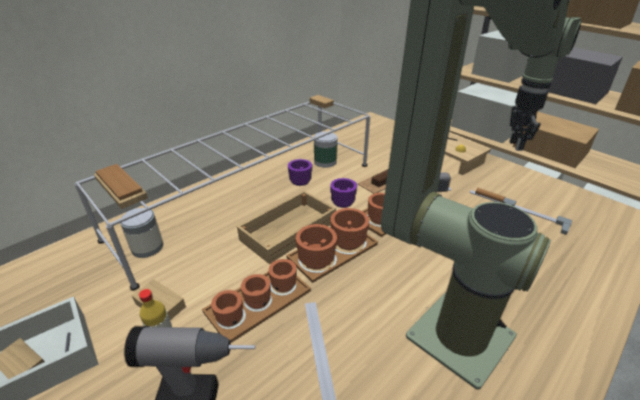

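Run:
```python
from h import *
print(st()); ctrl.finish_job(); print(st()[0])
```

```text
('t105.8', array([ 150.89, -479.51,  300.02]), 'F', array([ 0.39, -1.31,  0.11]), 'T', array([ 0.03, -0.01,  0.  ]), 'w39.8')
the job is handed in; nothing more can be done
the job is handed in; nothing more can be done
```

I dragged the crate out with the hook and laid the hook back on its mat. All seven pots now stand upright in the trays with rings of their size. I handed the job in at about 106 s; it reports no verdict.

**Last checks from the top camera, with the arm clear:**
- **Large and medium pots:** they sit 1 to 6 mm from their ring centres. Their rims are within 1 mm of the right height above the tray floor.
- **Small pots:** the one at about (413, 196) mm sits 4 mm from its ring, at the right height. The other two gave no separate fit in the last picture because their rims merged, reading about 84 mm across instead of 73. Their heights were right and the side picture shows both upright. An earlier clean fit of the middle one was 1.5 mm off its ring, but the outer one never got a clean fit.
- **Crate:** its middle is at x ≈ 584 mm and the rack front at about 685 mm, so it is roughly 100 mm in front of the rack.
- **Hook:** its handle lies flat, its middle about 50 mm from the mat's middle, within the limit.
- **Other things on the bench:** the bottle, offcut, sanding block and tape measure show at the same places in the pictures. I did not measure them in mm.

The small pot on the bench was knocked about 23 mm aside during the run, so I measured it again before picking it up.

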